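Spray the mandrel and fit the spacer sleeve

ROBOT

A 6-joint arm with a two-finger parallel gripper is mounted at the origin on the work surface. World frame = base frame: x ahead of the robot, y to its left, z up, the work surface at z = 0. Lengths are in m, angles in rad, forces in N, time in s.
With the tool pointing down it reaches from about 0.3 to 0.775 m from the base axis. Payload 14.6 kg.
Tool frame: the origin (TCP) lies between the finger pads, 19 mm behind the fingertips; this is the grasp point; z points along the fingers, y is the line along which they close (so a half turn about z gives the same grasp; the last joint's range is limited). The gripper opens to 94 mm and grips with 3 to 60 N. Pads are 16 mm wide; open, the fingers measure 119 mm over their backs; the gripper's body (75 mm by 177 mm) begins 78 mm behind the grasp point.
Start: joints at [1.076, 0.3, 1.521, -0, 1.321, -0.067], TCP at [0.228, 0.5, 0.224] pointing down, gripper open.
Joint ranges: [-3.03, 3.03], [-0.79, 2.21], [0.23, 2.52], [-1.04, 4.18], [0, 3.07], [-2.55, 2.55]. Speed limits (rad/s): [2.22, 2.22, 2.57, 3.14, 3.14, 3.14].

INTERFACE

Orientations are given as [roll, pitch, yaw] about the fixed x, y, z axes, in that order (R = Rz(yaw) Ry(pitch) Rx(roll)).
In Python, from station import * gives the robot as it stands.
- The arm moves only by the tool send_rows, never from a script. Its argument "motion" is a list of rows, each a list of 3 entries, a list of its own where there are three numbers: the shift along the tool's x, y, z in units of 0.03 m (1.0 is 0.03 m), then the turn, a rotation vector about the tool's x, y, z in units of 0.12 rad (1.0 is 0.12 rad), then the opening, from -1 (shut) to 1 (fully open). In form: [[[x, y, z], [rx, ry, rz], grip], ...]. A call has 1 to 12 rows; each row shifts and turns the commanded pose from where the row before left it, along the tool's axes as they then stand; what a row does not reach is not made up. A row lasts 1/10 s, in which the tool goes at most 50 mm and 8.59 degrees, less where a joint would pass 70% of its speed; a pose out of reach is approached as far as the arm can. A call with a number of a shift or a turn outside -1 to 1 is refused whole. A call with a gripper value outside its range is refused whole. The fingers move at their own pace and stop on an object; "squeeze" is the grip in N (left out, the last holds). Time passes only in rows, so rows that do not move let the fingers close. It gives the time, the measured TCP pose, the force, the opening and the grip force at its end, in the units of the state.
- get_obs(): the state, without advancing time (a new reading comes with each control period).
- camera(name): name is "side" or "top" or "wrist"; returns a dict with "pixels" (420x560x3 uint8, red, green, blue), "depth" (420x560 float32, m along the optical axis (not along the pixel's ray), 0 where there is no reading), "fx", "fy", "cx", "cy" (pixels), "rvec" (rotation vector, rad) and "tvec" (3), from world to camera coordinates, as OpenCV has them. Camera axes: x right, y down, z forward; pixel columns grow to the right and rows downward; lengths in m; the calibration is good to about 2 mm. The wrist camera is an equidistant fisheye: a pixel r from the principal point sees the ray r / f radians off the axis. A picture is of the moment at which its call begins.
- hand_in(): hands the job in; it is judged then, once.
The state is a dict: "time_s": time; "qpos": joint angles; "joint_vel": joint speeds; "tau": joint torques, N m; "ee_pos": TCP position; "eef_rot": TCP orientation; "force": force on the tool from outside, world axes, zero at the start; "moment": the same for the moment, N m; "grip_width": finger opening in m; "grip_force": force on a finger pad.
Only numpy, scipy, OpenCV 4.12 (cv2) and the standard library are available. Lean on these libraries where they do the work, as an engineer would, in place of code of your own. Each camera call takes 0.05 s, during which the arm holds its last target. There are 200 camera calls.

TASK

The plaster foot's steel mandrel needs a shot of release spray before its spacer goes on: press the cap of the spray can leaning under the little shelf fully down for a moment and let it spring back up. Then slide the longer of the two grey sleeves over the mandrel, lowering it (not dropping it) until it rests flat on the plaster, and let go. Leave the shorter sleeve, the bowls, jars, bottle and spatula where they stand.

Things in the scene. Friction and masses are not known exactly. Their poses are not given: they have to be found in the camera images.
- rig: fixed plywood base plate 220 x 290 x 12 mm, carrying a white plaster foot cast with upright mandrel, a leaning spray can and a small shelf over the can. Origin on the table under the plate, which spans x -75..145, y -150..140 mm from it; own x points away from the robot side, y left, z up. Two shelf posts (16 x 12 mm) at own x = 73, y = 31 and 139 mm
- seat (a point): centre of the plaster cast's flat round top (76 mm diameter, 90 mm above the table), on the axis of the mandrel: a vertical dark steel bar, 23 mm diameter, standing 100 mm out of the cast here. The foot points to the rig's +x and is under 75 mm high
- cap_top (a point): centre of the top face of the spray can's round white press cap (40 mm diameter, 18 mm high), about 200 mm above the table. Its z axis is the can's axis, leaning 30 degrees from vertical towards the rig's -x (robot side); the clamped grey can (54 mm diameter) lies below it. Press along this -z. A nozzle stub on the cap's side points at the mandrel
- cap (a joint): press cap travel in m: 0 up, 0.010 fully down; sprung, about 4 N to start and 11 N fully down, comes back up by itself
- shelf_edge (a point): middle of the lower front edge of the shelf board over the cap, 310 mm up, about 105 mm above the cap, covering more than half of it: a tool pointing straight down cannot reach the cap. From here the board goes 95 mm to the rig's +x, 62 mm to either side, and is 12 mm thick; two low tins on it reach 352 mm above the table
- long_sleeve: the longer of two grey plastic tubes, standing upright on the table: 90 mm long, 52 mm outer and 29 mm inner diameter, 0.16 kg. Origin at the centre of its lower end, z along its axis. A bowl stands close to it at its own +x and a jar at its own -x; its own y sides are free
- short_sleeve: the shorter grey tube, 55 mm long, 52 mm outer and 29 mm inner diameter, standing upright; origin at the centre of its lower end. Not needed
- bowl_a: black rubber plaster bowl, 104 mm across the rim, 70 mm high, origin under its centre; beside the long sleeve
- bowl_b: black rubber plaster bowl, 104 mm across the rim, 70 mm high, origin under its centre; beside the short sleeve
- jar_a: white plastic jar, 66 mm diameter, 75 mm high, origin under its centre; beside the long sleeve
- jar_b: white plastic jar, 66 mm diameter, 75 mm high, origin under its centre; beside the short sleeve
- bottle: amber bottle, 62 mm diameter, 160 mm high, origin under its centre; on the right of the rig
- spatula: spatula with wooden handle, 200 mm long, lying along its own x in front of the rig
Mind the look-alikes: they are no part of the job. Leave any pink look-alike of the long_sleeve alone.

How it is judged:
On the way, in this order (a step that is already met when the one before it is completed fails the run):
1. the spray cap is pressed fully down (at least 8 of its 10 mm) for 0.15 s (value of joint cap above 0.008 m), for 0.15 s.
2. the cap is let go and has sprung back up (within 2 mm) (value of joint cap below 0.002 m), for 0.1 s.
3. after that, the long sleeve is on the mandrel, resting on the plaster (horizontal distance between long_sleeve and seat below 0.006 m and z of long_sleeve in the frame of seat between -0.004 and 0.004 m and angle between long_sleeve's own z axis and vertical below 0.06 rad), for 0.2 s.
At the end, for the whole second after the job is handed in: The long sleeve stands on the cast's top round the mandrel (axis within 6 mm, lower end within 4 mm of the plaster, tilt under 0.06 rad), at rest and released; the spray cap is up (within 2 mm); nothing else was moved by more than 30 mm (all of step 3 and value of joint cap below 0.002 m and linear speed of long_sleeve below 0.02 m/s); the robot touches nothing.
It fails at once if a bystander (short sleeve, bowl, jar, bottle or spatula) moved by more than 30 mm (distance of any of short_sleeve, bowl_a, bowl_b, jar_a, jar_b, bottle, spatula from where it was at the start of the episode above 0.03 m).
It fails at once if the long sleeve falls down the mandrel (faster than 0.5 m/s while round it) (horizontal distance between long_sleeve and seat below 0.01 m and z of long_sleeve in the frame of seat between -0.01 and 0.09 m and linear speed of long_sleeve above 0.5 m/s).
It also fails if it takes over 59 s, if anything falls off the work surface, if the arm or the gripper's body presses on something with over 40 N, if the wrist force passes 120 N, or if a joint passes its speed limit or range.

## Working session

There is one attempt and no reset: what is moved stays moved. The work goes in short steps, Python scripts to look and compute and a tool call to move; the robot and the scene stay as the last step left them, time stands still between calls to the robot, and variables do not carry over. Pictures are saved under pics/ and viewed, at most 10 in all, crops included, and the job is handed in when it is done.

Besides the shell and the picture viewer there is one more tool, called as name([rows], argument=value, ...), one row to a line, values as JSON. send_rows: Moves the arm, as the interface text tells. Its arguments: {"type":"object","properties":{"motion":{"type":"array"},"squeeze":{"type":"number"}},"required":["motion"]}

```bash
mkdir -p pics; cat > h.py <<'E'
from station import *
import numpy as np, cv2, pickle
from scipy.spatial.transform import Rotation as R
def cloud(c):
    d=c["depth"]; v,u=np.mgrid[0:d.shape[0],0:d.shape[1]]
    p=np.stack([(u-c["cx"])/c["fx"]*d,(v-c["cy"])/c["fy"]*d,d],-1)
    Rm=cv2.Rodrigues(np.array(c["rvec"],float))[0]
    return (p-np.array(c["tvec"]).ravel())@Rm   # world
def save(n,img): cv2.imwrite(f"pics/{n}.png",img[...,::-1])
E
python3 - <<'E'
from h import *
for n in("top","side"):
    c=camera(n); pickle.dump(c,open(n+".pkl","wb")); save(n,np.array(c["pixels"]))
    Rm=cv2.Rodrigues(np.array(c["rvec"],float))[0]; print(n,-Rm.T@np.array(c["tvec"]).ravel(),c["fx"])
o=get_obs(); print(o)
E
```

```text
top [0.40131515 0.06404842 1.3363049 ] 455.1973791511814
side [-0.11550812 -0.61286707  0.75040066] 441.0369250595557
{'time_s': 0.1, 'qpos': array([ 1.07640290e+00,  3.00384499e-01,  1.52154809e+00,  1.88609769e-05,
        1.32069240e+00, -6.65879755e-02]), 'joint_vel': array([ 1.26758681e-03, -1.20386762e-03, -1.98693529e-03, -3.53351862e-05,
        1.86958640e-03, -3.27574304e-04]), 'tau': array([ 1.40149579e-03, -5.32639825e+01, -3.53287625e+01,  7.09608220e-02,
        2.34620314e-02, -2.35176043e-05]), 'ee_pos': array([0.22806617, 0.50023703, 0.22374778]), 'eef_rot': array([-3.14056382e+00, -8.69190207e-05,  2.71378248e+00]), 'force': array([0.14412349, 0.53641192, 0.38799232]), 'moment': array([ 0.05489562,  0.01563718, -0.05674382]), 'grip_force': 0.0, 'grip_width': 0.09391429242915078}
```

View pics/top.png

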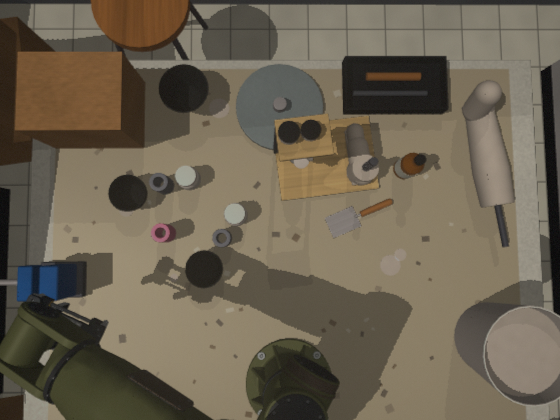

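View pics/side.png

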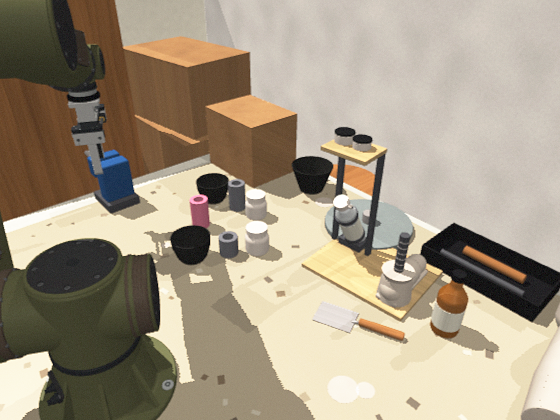

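The grey tubes are at top (160,183), between a bowl and a jar, and top (222,238). The pink one at (162,233) is a look-alike. In the side view the tube at (237,195) is taller than the one at (228,244), so the one at top (160,183) fits. The mandrel is at top (370,163), and the cap is at top (302,160) and side (341,202), under the shelf.

```bash
cat > m.py <<'E'
from h import *
T=pickle.load(open("top.pkl","rb"));S=pickle.load(open("side.pkl","rb"))
PT=cloud(T);PS=cloud(S)
def box(c,P,u,v,r,z0,z1):
    p=P[v-r:v+r+1,u-r:u+r+1].reshape(-1,3); k=(p[:,2]>z0)&(p[:,2]<z1)&(c["depth"][v-r:v+r+1,u-r:u+r+1].ravel()>0); return p[k]
def circ(p):
    (x,y),r=cv2.minEnclosingCircle(p[:,:2].astype(np.float32)); return np.round([x,y,r,np.median(p[:,2]),p[:,2].max(),len(p)],4)
for n,u,v,r,z0,z1 in[("long",160,183,14,.08,.1),("short",222,238,14,.045,.065),("pink",162,233,14,.04,.12),("bowlA",128,193,24,.06,.08),("jarA",186,177,16,.065,.085),("mandrel",370,163,18,.18,.2),("casttop",362,168,26,.084,.095),("bottle",415,162,20,.1,.2),("tableL",200,300,5,-.1,.1)]:
    p=box(T,PT,u,v,r,z0,z1); print(n,circ(p) if len(p) else 0)
p=box(T,PT,302,140,45,.318,.328); rr=cv2.minAreaRect(p[:,:2].astype(np.float32)); print("shelf",rr,np.median(p[:,2]),cv2.boxPoints(rr))
p=box(T,PT,325,160,65,.008,.016); rr=cv2.minAreaRect(p[:,:2].astype(np.float32)); print("plate",rr,cv2.boxPoints(rr))
# cap in side & top
p=box(S,PS,341,202,5,.15,.25); print("capS",p.mean(0),p.min(0),p.max(0))
p=box(T,PT,302,164,4,.1,.25); print("capT",len(p),p.mean(0) if len(p) else 0)
p=box(S,PS,404,238,5,.1,.25);print("mandS",p.mean(0),p.max(0))
a=cv2.resize(np.array(S["pixels"])[155:265,295:425],None,fx=4,fy=4,interpolation=cv2.INTER_CUBIC)
b=cv2.resize(np.array(T["pixels"])[140:250,100:260],None,fx=4,fy=4,interpolation=cv2.INTER_CUBIC)[:, :]
save("capcrop",a);save("slcrop",b)
E
python3 m.py
```

```text
long [5.665e-01 3.566e-01 2.630e-02 9.080e-02 9.940e-02 2.180e+02]
short [4.216e-01 1.748e-01 4.070e-02 5.600e-02 6.270e-02 1.980e+02]
pink [4.281e-01 3.504e-01 2.650e-02 8.950e-02 9.690e-02 3.070e+02]
bowlA [5.392e-01 4.484e-01 5.250e-02 6.970e-02 7.660e-02 2.470e+02]
jarA [5.857e-01 2.861e-01 2.930e-02 7.610e-02 8.300e-02 3.450e+02]
mandrel [ 6.041e-01 -2.139e-01  1.150e-02  1.906e-01  1.955e-01  6.900e+01]
casttop [ 6.041e-01 -2.142e-01  3.710e-02  9.130e-02  9.500e-02  3.900e+02]
bottle [ 6.139e-01 -3.440e-01  3.070e-02  1.181e-01  1.662e-01  3.920e+02]
tableL [2.345e-01 2.544e-01 2.090e-02 1.400e-03 8.700e-03 1.200e+02]
shelf ((0.6370524764060974, -0.024030961096286774), (0.0959046483039856, 0.1241505816578865), 6.777613162994385) 0.3232563833458422 [[ 0.5821094   0.03195139]
 [ 0.59676117 -0.09133159]
 [ 0.69199556 -0.08001331]
 [ 0.6773438   0.04326967]]
plate ((0.642495334148407, -0.11561335623264313), (0.38953131437301636, 0.3888380229473114), 89.56232452392578) [[ 0.44659418 -0.3088882 ]
 [ 0.8354209  -0.31185848]
 [ 0.8383965   0.07766148]
 [ 0.44956976  0.08063176]]
capS [ 0.6021087  -0.02919657  0.18835925] [ 0.5852192  -0.04614974  0.17931326] [ 0.6170204  -0.00970803  0.19860965]
capT 75 [ 0.59866569 -0.03006698  0.18763639]
mandS [ 0.59812308 -0.21496516  0.18462417] [ 0.61472791 -0.20246943  0.19268212]
```

View pics/capcrop.png

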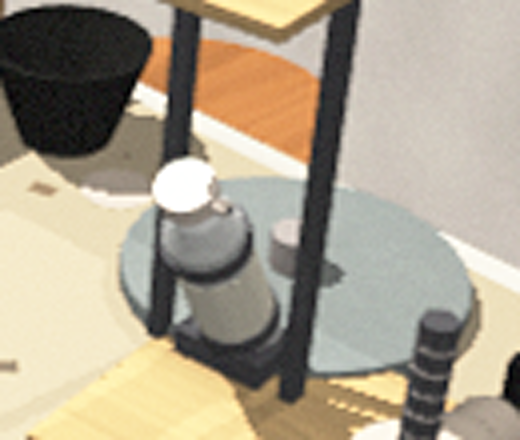

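View pics/slcrop.png

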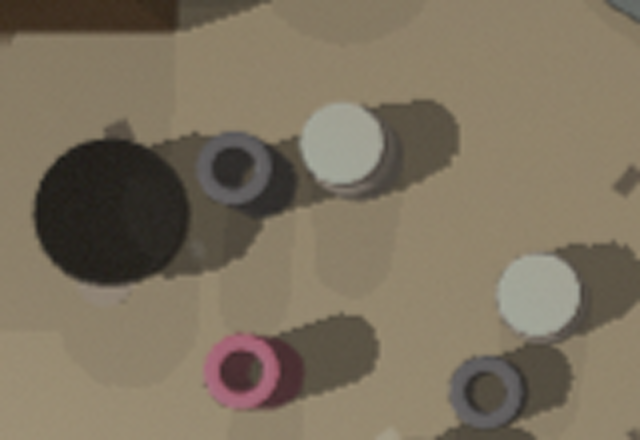

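The sleeve crop shows the long sleeve at (235,170), between the bowl and jar_a. Its rim is at z 0.091 with a 26 mm radius, while the other grey tube's rim is at 0.056, so this is the long one. The cap crop shows the white cap at (185,185), leaning under the shelf. Next I'll locate the cap's face and the wrist camera mount.

```bash
cat > m2.py <<'E'
from h import *
psi=0.1183
n=np.array([-.5*np.cos(psi),-.5*np.sin(psi),.8660]); ry=np.array([-np.sin(psi),np.cos(psi),0]); t=np.cross(ry,n)
for nm,u,v,r in(("side",341,202,16),("top",302,162,14)):
    c=pickle.load(open(nm+".pkl","rb"));P=cloud(c)
    p=P[v-r:v+r+1,u-r:u+r+1].reshape(-1,3);px=np.array(c["pixels"])[v-r:v+r+1,u-r:u+r+1].reshape(-1,3)
    o=np.array([.6,-.0284,.19]); q=(p-o)@np.array([t,ry,n]).T
    k=(np.abs(q[:,0])<.035)&(np.abs(q[:,1])<.035)&(np.abs(q[:,2])<.04)
    h=q[k,2]; print(nm,k.sum(),np.histogram(h,bins=np.arange(-.04,.041,.004)))
    a=np.percentile(h,75); f=q[k&(np.abs(q[:,2]-a)<.006)]
    print("face h",np.median(f[:,2]),"t",np.percentile(f[:,0],[1,50,99]),"ry",np.percentile(f[:,1],[1,50,99]))
    ctr=np.array([(np.percentile(f[:,0],1)+np.percentile(f[:,0],99))/2,(np.percentile(f[:,1],1)+np.percentile(f[:,1],99))/2,np.median(f[:,2])])
    print(ctr@np.array([t,ry,n])+o)
c=camera("wrist");Rm=cv2.Rodrigues(np.array(c["rvec"],float))[0];cp=-Rm.T@np.array(c["tvec"]).ravel()
ob=get_obs();Rt=R.from_euler("xyz",ob["eef_rot"]).as_matrix();print("cam in tool",Rt.T@(cp-ob["ee_pos"]));print(Rt)
E
python3 m2.py
```

```text
side 302 (array([ 28,  28,  11,   0,   1,   3,  19,  23,  47, 131,  11,   0,   0,
         0,   0,   0,   0,   0,   0,   0]), array([-4.00000000e-02, -3.60000000e-02, -3.20000000e-02, -2.80000000e-02,
       -2.40000000e-02, -2.00000000e-02, -1.60000000e-02, -1.20000000e-02,
       -8.00000000e-03, -4.00000000e-03, -3.46944695e-17,  4.00000000e-03,
        8.00000000e-03,  1.20000000e-02,  1.60000000e-02,  2.00000000e-02,
        2.40000000e-02,  2.80000000e-02,  3.20000000e-02,  3.60000000e-02,
        4.00000000e-02]))
face h -0.0024347271329116208 t [-0.01701136  0.00130694  0.01930442] ry [-0.02495768 -0.00026614  0.01887613]
[ 0.60255369 -0.03115866  0.18846479]
top 140 (array([ 0,  0,  0,  0,  0,  1,  1,  5, 27, 79, 26,  1,  0,  0,  0,  0,  0,
        0,  0,  0]), array([-4.00000000e-02, -3.60000000e-02, -3.20000000e-02, -2.80000000e-02,
       -2.40000000e-02, -2.00000000e-02, -1.60000000e-02, -1.20000000e-02,
       -8.00000000e-03, -4.00000000e-03, -3.46944695e-17,  4.00000000e-03,
        8.00000000e-03,  1.20000000e-02,  1.60000000e-02,  2.00000000e-02,
        2.40000000e-02,  2.80000000e-02,  3.20000000e-02,  3.60000000e-02,
        4.00000000e-02]))
face h -0.0016103221913947277 t [-0.01388903  0.00077445  0.01067893] ry [-0.02608506 -0.00111071  0.01830596]
[ 0.59987833 -0.03233138  0.18780294]
cam in tool [ 0.07797421  0.00024766 -0.16088441]
[[-9.09879389e-01  4.14872688e-01 -3.88769947e-04]
 [ 4.14872868e-01  9.09879067e-01 -7.65841128e-04]
 [ 3.60070696e-05 -8.58113161e-04 -9.99999631e-01]]
```

```bash
cat > p.py <<'E'
from h import *
def tool(az,th=0,lean=0.1183):  # tool y at azimuth az, tilted outward th towards azimuth az-90
    y=np.array([np.cos(az),np.sin(az),0]); o=np.array([np.sin(az),-np.cos(az),0]); z=np.sin(th)*o+[0,0,-np.cos(th)]
    return np.c_[np.cross(y,z),y,z]
def plan(pos,Rt=None,Rassume=None):
    ob=get_obs(); Rc=R.from_euler("xyz",ob["eef_rot"]).as_matrix() if Rassume is None else Rassume
    d=Rc.T@(np.array(pos)-ob["ee_pos"])/.03
    print("shift units",d.round(2),"min rows",np.abs(d).max().round(1))
    if Rt is not None:
        w=R.from_matrix(Rc.T@Rt).as_rotvec()/.12; print("turn units",w.round(2),np.linalg.norm(w).round(1))
    return Rc
E
python3 - <<'E'
from p import *
Rt=tool(np.pi/2+.1183,np.radians(35)); print(Rt.round(3))
plan([.42,-.05,.30],Rt)
E
```

```text
[[-0.813 -0.118  0.57 ]
 [-0.097  0.993  0.068]
 [-0.574  0.    -0.819]]
shift units [-13.43 -14.04  -2.53] min rows 14.0
turn units [-1.4  -4.96 -4.41] 6.8
```

send_rows([
  [[-0.8, -0.8, -0.5], [0, 0, 0], -1],
  [[-0.84, -0.88, -0.5], [0, 0, 0], -1],
  [[-0.84, -0.88, -0.5], [0, 0, 0], -1],
  [[-0.84, -0.88, -0.5], [0, 0, 0], -1],
  [[-0.84, -0.88, -0.5], [0, 0, 0], -1],
  [[-0.84, -0.88, 0], [0, 0, 0], -1],
  [[-0.84, -0.88, 0], [0, 0, 0], -1],
  [[-0.84, -0.88, 0], [0, 0, 0], -1],
], squeeze=20)

```text
time_s: 0.95
ee_pos: [0.324, 0.2259, 0.2993]
eef_rot: [3.141, 0.0, 2.714]
force: [0.9, -0.4, -0.2]
grip_width: 0.0333
grip_force: 0.0
```

send_rows([
  [[-0.84, -0.88, 0], [0, 0, 0], -1],
  [[-0.84, -0.88, 0], [0, 0, 0], -1],
  [[-0.84, -0.88, 0], [0, 0, 0], -1],
  [[-0.84, -0.88, 0], [0, 0, 0], -1],
  [[-0.84, -0.88, 0], [0, 0, 0], -1],
  [[-0.84, -0.88, 0], [0, 0, 0], -1],
  [[-0.84, -0.88, 0], [0, 0, 0], -1],
  [[-0.84, -0.88, 0], [0, 0, 0], -1],
  [[0, 0, 0], [0, 0, 0], -1],
])

```text
time_s: 1.85
ee_pos: [0.4202, -0.0514, 0.2987]
eef_rot: [-3.141, -0.001, 2.71]
force: [-0.0, 1.2, 0.3]
grip_width: 0.0009
grip_force: 0.0
```

send_rows([
  [[0, 0, 0], [-0.175, -0.62, -0.55], -1],
  [[0, 0, 0], [-0.175, -0.62, -0.55], -1],
  [[0, 0, 0], [-0.175, -0.62, -0.55], -1],
  [[0, 0, 0], [-0.175, -0.62, -0.55], -1],
  [[0, 0, 0], [-0.175, -0.62, -0.55], -1],
  [[0, 0, 0], [-0.175, -0.62, -0.55], -1],
  [[0, 0, 0], [-0.175, -0.62, -0.55], -1],
  [[0, 0, 0], [-0.175, -0.62, -0.55], -1],
  [[0, 0, 0], [0, 0, 0], -1],
  [[0, 0, 0], [0, 0, 0], -1],
])

```text
time_s: 2.85
ee_pos: [0.4195, -0.0484, 0.2994]
eef_rot: [3.139, 0.609, -3.028]
force: [-0.5, 1.0, -0.0]
grip_width: 0.0005
grip_force: 0.0
```

```bash
python3 - <<'E'
from p import *
Rt=tool(np.pi/2+.1183,np.radians(35)); o=get_obs(); print(o["time_s"],o["ee_pos"],o["qpos"],o["force"],o["grip_width"])
n=np.array([-.4965,-.059,.866]); cap=np.array([.6015,-.0305,.1885])
for s in(.04,.005): plan(cap+n*s-.019*Rt[:,2],Rt)
print((tool(np.pi/2+.1183,np.radians(35)).T@-n*.01/.03))
E
```

```text
2.85 [ 0.4195227  -0.04841432  0.29941604] [-0.36199481 -0.37112316  2.09944888  0.34789983  0.88956508 -2.19537278] [-0.49943263  1.005103   -0.04146867] 0.0004972011742825209
shift units [-2.99 -0.11  4.56] min rows 4.6
turn units [ 0.   -0.01 -0.03] 0.0
shift units [-2.89 -0.11  5.72] min rows 5.7
turn units [ 0.   -0.01 -0.03] 0.0
[ 2.90489004e-02 -3.80443492e-06  3.32056672e-01]
```

send_rows([
  [[-0.5, -0.02, 0.76], [0, 0, 0], -1],
  [[-0.5, -0.02, 0.76], [0, 0, 0], -1],
  [[-0.5, -0.02, 0.76], [0, 0, 0], -1],
  [[-0.5, -0.02, 0.76], [0, 0, 0], -1],
  [[-0.5, -0.02, 0.76], [0, 0, 0], -1],
  [[-0.5, -0.02, 0.76], [0, 0, 0], -1],
  [[0, 0, 0], [0, 0, 0], -1],
  [[0, 0, 0], [0, 0, 0], -1],
])

```text
time_s: 3.65
ee_pos: [0.5714, -0.0334, 0.2382]
eef_rot: [3.139, 0.609, -3.025]
force: [0.6, 0.4, -0.3]
grip_width: 0.0007
grip_force: 0.0
```

```bash
python3 - <<'E'
from p import *
Rt=tool(np.pi/2+.1183,np.radians(35)); o=get_obs(); print(o["time_s"],o["ee_pos"],o["qpos"],o["force"])
n=np.array([-.4965,-.059,.866]); cap=np.array([.6015,-.0305,.1885])
plan(cap+n*.005-.019*Rt[:,2],Rt)
c=camera("side"); save("press0",cv2.resize(np.array(c["pixels"])[100:280,230:470],None,fx=3,fy=3))
E
```

```text
3.65 [ 0.57137885 -0.03338172  0.23822563] [-0.20304482  0.06447502  1.87566807  0.30993761  0.64087281 -2.08707235] [ 0.59300283  0.4340798  -0.29674623]
shift units [ 0.11 -0.03  1.14] min rows 1.1
turn units [ 0.02 -0.02 -0.01] 0.0
```

View pics/press0.png

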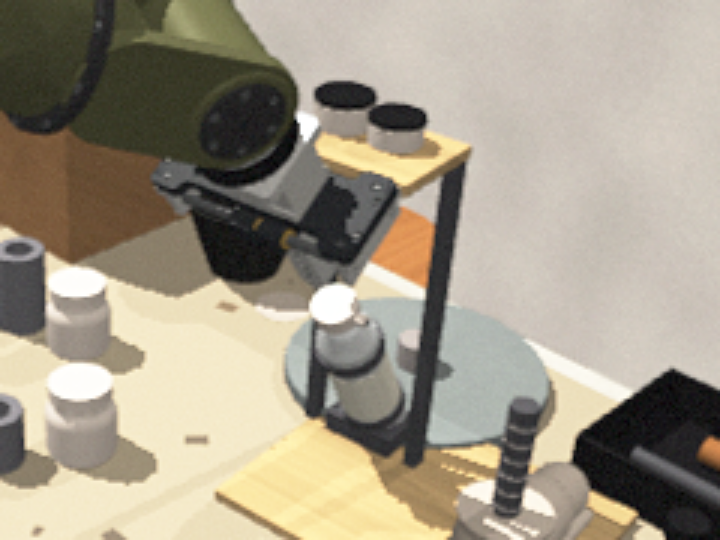

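The closed fingertips at (335,275) are just above the cap at (335,305), and the gripper body at (350,215) sits in front of the shelf edge. I'll move in slowly and watch the force.

send_rows([
  [[0.05, -0.01, 0.6], [0, 0, 0], -1],
  [[0.05, -0.01, 0.5], [0, 0, 0], -1],
  [[0, 0, 0.15], [0, 0, 0], -1],
  [[0, 0, 0], [0, 0, 0], -1],
])

```text
time_s: 4.1
ee_pos: [0.59, -0.0324, 0.2066]
eef_rot: [3.14, 0.611, -3.025]
force: [0.8, 0.3, 0.4]
grip_width: 0.0005
grip_force: 0.0
```

send_rows([
  [[0.01, 0, 0.1], [0, 0, 0], -1],
  [[0.01, 0, 0.1], [0, 0, 0], -1],
  [[0, 0, 0], [0, 0, 0], -1],
])

```text
time_s: 4.4
ee_pos: [0.5935, -0.0321, 0.2019]
eef_rot: [3.14, 0.612, -3.025]
force: [-3.4, 0.3, 4.6]
grip_width: 0.0005
grip_force: 3.0
```

send_rows([
  [[0.01, 0, 0.12], [0, 0, 0], -1],
  [[0.01, 0, 0.12], [0, 0, 0], -1],
  [[0, 0, 0], [0, 0, 0], -1],
])

```text
time_s: 4.7
ee_pos: [0.597, -0.0317, 0.1958]
eef_rot: [3.14, 0.612, -3.024]
force: [-6.5, 0.3, 9.2]
grip_width: 0.0002
grip_force: 5.4
```

send_rows([
  [[0, 0, 0.08], [0, 0, 0], -1],
  [[0, 0, 0], [0, 0, 0], -1],
  [[0, 0, 0], [0, 0, 0], -1],
  [[0, 0, 0], [0, 0, 0], -1],
])

```text
time_s: 5.1
ee_pos: [0.5977, -0.0316, 0.1953]
eef_rot: [3.141, 0.613, -3.024]
force: [-34.4, -3.2, 29.4]
grip_width: 0.0004
grip_force: 21.5
```

Stopped hard at the bottom and held. Now retreating.

send_rows([
  [[-0.02, 0, -0.3], [0, 0, 0], -1],
  [[-0.02, 0, -0.6], [0, 0, 0], -1],
  [[0, 0, -0.9], [0, 0, 0], -1],
  [[0, 0, -0.9], [0, 0, 0], -1],
  [[0.5, 0, -0.9], [0, 0, 0], -1],
  [[0.5, 0, -0.9], [0, 0, 0], -1],
  [[0.5, 0, -0.9], [0, 0, 0], -1],
  [[0.5, 0, -0.9], [0, 0, 0], -1],
  [[0, 0, 0], [0, 0, 0], -1],
])

```text
time_s: 6.0
ee_pos: [0.4413, -0.0504, 0.3163]
eef_rot: [-3.141, 0.615, -3.024]
force: [1.2, -0.9, -0.3]
grip_width: 0.0004
grip_force: 0.0
```

```bash
python3 - <<'E'
from p import *
c=camera("top"); P=cloud(c); px=np.array(c["pixels"])
p=P[155:172,294:312].reshape(-1,3); p=p[(p[:,2]>.1)&(p[:,2]<.25)]
n=np.array([-.4965,-.059,.866]); print("cap h",np.median((p-[.6,-.0284,.19])@n),len(p))
q=P[169:198,146:175].reshape(-1,3); q=q[(q[:,2]>.08)&(q[:,2]<.1)]; print(cv2.minEnclosingCircle(q[:,:2].astype(np.float32)))
b=P[169:217,104:152].reshape(-1,3); b=b[(b[:,2]>.06)&(b[:,2]<.08)]; print(cv2.minEnclosingCircle(b[:,:2].astype(np.float32)))
o=get_obs(); print(o["time_s"],o["ee_pos"],o["qpos"],o["force"])
az=np.radians(16); Rt=tool(az); Rc=plan([.40,.2,.28],Rt)
E
```

```text
cap h -0.001762176078657814 136
((0.5671699047088623, 0.3563341200351715), 0.026540007442235947)
((0.5389533042907715, 0.44839584827423096), 0.05302715301513672)
6.05 [ 0.44223942 -0.05035722  0.31533121] [-0.34187168 -0.32156625  2.03126445  0.33266409  0.89605042 -2.16696623] [0.76057358 0.77170993 0.49357336]
shift units [1.03 8.45 0.72] min rows 8.5
turn units [ 3.59  4.23 11.34] 12.6
```

send_rows([
  [[0.11, 0.94, 0.08], [0, 0, 0], -1],
  [[0.11, 0.94, 0.08], [0, 0, 0], -1],
  [[0.11, 0.94, 0.08], [0, 0, 0], -1],
  [[0.11, 0.94, 0.08], [0, 0, 0], -1],
  [[0.11, 0.94, 0.08], [0, 0, 0], -1],
  [[0.11, 0.94, 0.08], [0, 0, 0], -1],
  [[0.11, 0.94, 0.08], [0, 0, 0], -1],
  [[0.11, 0.94, 0.08], [0, 0, 0], -1],
  [[0.11, 0.94, 0.08], [0, 0, 0], 1],
  [[0, 0, 0], [0, 0, 0], 1],
])

```text
time_s: 7.05
ee_pos: [0.4004, 0.2036, 0.2782]
eef_rot: [3.14, 0.609, -3.02]
force: [-0.4, 0.4, 1.0]
grip_width: 0.0133
grip_force: 0.0
```

send_rows([
  [[0, 0, 0], [0.256, 0.302, 0.81], 1],
  [[0, 0, 0], [0.256, 0.302, 0.81], 1],
  [[0, 0, 0], [0.256, 0.302, 0.81], 1],
  [[0, 0, 0], [0.256, 0.302, 0.81], 1],
  [[0, 0, 0], [0.256, 0.302, 0.81], 1],
  [[0, 0, 0], [0.256, 0.302, 0.81], 1],
  [[0, 0, 0], [0.256, 0.302, 0.81], 1],
])

```text
time_s: 7.75
ee_pos: [0.4013, 0.2006, 0.279]
eef_rot: [3.024, 0.299, 2.517]
force: [-0.4, -0.4, 0.2]
grip_width: 0.0686
grip_force: 0.0
```

send_rows([
  [[0, 0, 0], [0.256, 0.302, 0.81], 1],
  [[0, 0, 0], [0.256, 0.302, 0.81], 1],
  [[0, 0, 0], [0.256, 0.302, 0.81], 1],
  [[0, 0, 0], [0.256, 0.302, 0.81], 1],
  [[0, 0, 0], [0.256, 0.302, 0.81], 1],
  [[0, 0, 0], [0.256, 0.302, 0.81], 1],
  [[0, 0, 0], [0.256, 0.302, 0.81], 1],
  [[0, 0, 0], [0, 0, 0], 1],
  [[0, 0, 0], [0, 0, 0], 1],
])

```text
time_s: 8.65
ee_pos: [0.4013, 0.2004, 0.2791]
eef_rot: [-3.14, -0.002, 1.854]
force: [0.9, -0.8, -0.5]
grip_width: 0.0939
grip_force: 0.0
```

```bash
python3 - <<'E'
from p import *
o=get_obs(); print(o["time_s"],o["ee_pos"],o["qpos"],o["force"],o["grip_width"])
Rt=tool(np.radians(16)); plan([.567,.3565,.2],Rt,Rt); plan([.567,.3565,.062],Rt)
E
```

```text
8.65 [0.40131811 0.20037088 0.27910072] [0.38042169 0.03003741 1.70673913 0.00173793 1.40602821 0.09709802] [ 0.88243851 -0.7931745  -0.45662579] 0.09391446262984657
shift units [3.48 6.74 2.64] min rows 6.7
turn units [0. 0. 0.] 0.0
shift units [3.44 6.77 7.23] min rows 7.2
turn units [-0.01 -0.01  0.03] 0.0
```

send_rows([
  [[0.43, 0.84, 0.33], [0, 0, 0], 1],
  [[0.43, 0.84, 0.33], [0, 0, 0], 1],
  [[0.43, 0.84, 0.33], [0, 0, 0], 1],
  [[0.43, 0.84, 0.33], [0, 0, 0], 1],
  [[0.43, 0.84, 0.33], [0, 0, 0], 1],
  [[0.43, 0.84, 0.33], [0, 0, 0], 1],
  [[0.43, 0.84, 0.33], [0, 0, 0], 1],
  [[0.43, 0.84, 0.33], [0, 0, 0], 1],
  [[0, 0, 0], [0, 0, 0], 1],
  [[0, 0, 0], [0, 0, 0], 1],
])

```text
time_s: 9.65
ee_pos: [0.5656, 0.356, 0.1995]
eef_rot: [-3.139, -0.002, 1.854]
force: [-0.6, 1.0, -0.4]
grip_width: 0.0941
grip_force: 0.0
```

```bash
python3 - <<'E'
from p import *
plan([.567,.3565,.062],tool(np.radians(16)))
E
```

```text
shift units [-0.    0.06  4.58] min rows 4.6
turn units [-0.02 -0.01  0.03] 0.0
```

send_rows([
  [[0, 0.06, 0.7], [-0.02, -0.01, 0.03], 1],
  [[0, 0, 0.7], [0, 0, 0], 1],
  [[0, 0, 0.7], [0, 0, 0], 1],
  [[0, 0, 0.7], [0, 0, 0], 1],
  [[0, 0, 0.7], [0, 0, 0], 1],
  [[0, 0, 0.7], [0, 0, 0], 1],
  [[0, 0, 0.38], [0, 0, 0], 1],
  [[0, 0, 0], [0, 0, 0], 1],
  [[0, 0, 0], [0, 0, 0], 1],
])

```text
time_s: 10.55
ee_pos: [0.568, 0.3566, 0.0643]
eef_rot: [3.139, -0.001, 1.848]
force: [-0.1, -0.4, 0.1]
grip_width: 0.0939
grip_force: 0.0
```

send_rows([
  [[0, 0, 0], [0, 0, 0], -1],
  [[0, 0, 0], [0, 0, 0], -1],
  [[0, 0, 0], [0, 0, 0], -1],
  [[0, 0, 0], [0, 0, 0], -1],
  [[0, 0, 0], [0, 0, 0], -1],
  [[0, 0, 0], [0, 0, 0], -1],
  [[0, 0, 0], [0, 0, 0], -1],
  [[0, 0, 0], [0, 0, 0], -1],
  [[0, 0, 0], [0, 0, 0], -1],
  [[0, 0, 0], [0, 0, 0], -1],
], squeeze=30)

```text
time_s: 11.55
ee_pos: [0.5677, 0.3565, 0.063]
eef_rot: [3.141, -0.001, 1.848]
force: [0.4, -0.5, 0.4]
grip_width: 0.0523
grip_force: 30.0
```

send_rows([
  [[0, 0, -0.3], [0, 0, 0], -1],
  [[0, 0, -0.7], [0, 0, 0], -1],
  [[0, 0, -0.9], [0, 0, 0], -1],
  [[0, 0, -0.9], [0, 0, 0], -1],
  [[0, 0, -0.9], [0, 0, -0.6], -1],
  [[0, 0, -0.9], [0, 0, -0.6], -1],
  [[0, 0, -0.9], [0, 0, -0.6], -1],
  [[0, 0, -0.9], [0, 0, -0.6], -1],
  [[0, 0, -0.9], [0, 0, -0.6], -1],
  [[0, 0, -0.9], [0, 0, -0.5], -1],
  [[0, 0, -0.2], [0, 0, 0], -1],
  [[0, 0, 0], [0, 0, 0], -1],
])

```text
time_s: 12.75
ee_pos: [0.5676, 0.3562, 0.3154]
eef_rot: [3.139, -0.0, 2.266]
force: [-0.3, 0.2, -1.2]
grip_width: 0.0522
grip_force: 30.0
```

```bash
python3 - <<'E'
from p import *
o=get_obs(); print(o["ee_pos"],o["qpos"],o["force"],o["grip_width"])
Rt=tool(np.radians(40)); plan([.42,.1,.315],Rt)
print("leg2",Rt.T@np.array([.0,-.26,0])/.03,"leg3",Rt.T@(np.array([.604,-.214,0])-[.42,-.16,0])/.03)
E
```

```text
[0.56756445 0.35619306 0.31543728] [ 5.05496100e-01  5.43698223e-01  9.73704535e-01  8.24038493e-04
  1.62188866e+00 -1.89694856e-01] [-0.25712349  0.21632036 -1.22162967] 0.05215099384282169
shift units [-3.41 -9.25 -0.01] min rows 9.2
turn units [ 0.02 -0.   -0.02] 0.0
leg2 [-6.63905184 -5.57082595  0.        ] leg3 [-5.32131067  3.54138822  0.        ]
```

send_rows([
  [[-0.2, -0.5, 0], [0.02, 0, 0], -1],
  [[-0.31, -0.85, 0], [0, 0, 0], -1],
  [[-0.31, -0.85, 0], [0, 0, 0], -1],
  [[-0.31, -0.85, 0], [0, 0, 0], -1],
  [[-0.31, -0.85, 0], [0, 0, 0], -1],
  [[-0.31, -0.85, 0], [0, 0, 0], -1],
  [[-0.31, -0.85, 0], [0, 0, 0], -1],
  [[-0.31, -0.85, 0], [0, 0, 0], -1],
  [[-0.31, -0.85, 0], [0, 0, 0], -1],
  [[-0.31, -0.85, 0], [0, 0, 0], -1],
  [[-0.31, -0.85, 0], [0, 0, 0], -1],
  [[-0.1, -0.25, 0], [0, 0, 0], -1],
])

```text
time_s: 13.95
ee_pos: [0.419, 0.0984, 0.314]
eef_rot: [-3.139, -0.001, 2.265]
force: [-0.3, -0.5, -1.6]
grip_width: 0.0522
grip_force: 30.0
```

send_rows([
  [[-0.6, -0.5, 0], [0, 0, 0], -1],
  [[-0.83, -0.7, 0], [0, 0, 0], -1],
  [[-0.83, -0.7, 0], [0, 0, 0], -1],
  [[-0.83, -0.7, 0], [0, 0, 0], -1],
  [[-0.83, -0.7, 0], [0, 0, 0], -1],
  [[-0.83, -0.7, 0], [0, 0, 0], -1],
  [[-0.83, -0.7, 0], [0, 0, 0], -1],
  [[-0.83, -0.7, 0], [0, 0, 0], -1],
  [[-0.3, -0.25, 0], [0, 0, 0], -1],
  [[0, 0, 0], [0, 0, 0], -1],
])

```text
time_s: 14.95
ee_pos: [0.4195, -0.1639, 0.3142]
eef_rot: [-3.14, -0.002, 2.265]
force: [0.6, 1.1, -0.7]
grip_width: 0.0525
grip_force: 30.0
```

```bash
python3 - <<'E'
from p import *
o=get_obs(); print(o["time_s"],o["ee_pos"],o["qpos"],o["force"],o["grip_width"])
plan([.604,-.214,.29],tool(np.radians(40)))
E
```

```text
14.95 [ 0.4194591  -0.16392492  0.31417044] [-4.53495303e-01  1.72113824e-02  1.63991600e+00 -7.42283741e-04
  1.48736275e+00 -1.14788390e+00] [ 0.61506522  1.09245634 -0.71617881] 0.05248092764873589
shift units [-5.22  3.66  0.79] min rows 5.2
turn units [-0.02 -0.02 -0.03] 0.0
```

Staying at the current height for this leg (sleeve bottom at about 0.25).

send_rows([
  [[-0.6, 0.42, 0], [-0.02, -0.02, -0.03], -1],
  [[-0.8, 0.56, 0], [0, 0, 0], -1],
  [[-0.8, 0.56, 0], [0, 0, 0], -1],
  [[-0.8, 0.56, 0], [0, 0, 0], -1],
  [[-0.8, 0.56, 0], [0, 0, 0], -1],
  [[-0.8, 0.56, 0], [0, 0, 0], -1],
  [[-0.6, 0.42, 0], [0, 0, 0], -1],
  [[0, 0, 0], [0, 0, 0], -1],
  [[0, 0, 0], [0, 0, 0], -1],
  [[0, 0, 0], [0, 0, 0], -1],
])

```text
time_s: 15.95
ee_pos: [0.6032, -0.2113, 0.3158]
eef_rot: [3.14, 0.002, 2.272]
force: [-0.4, -0.8, -1.3]
grip_width: 0.0522
grip_force: 30.0
```

```bash
python3 - <<'E'
from p import *
o=get_obs(); print(o["time_s"],o["ee_pos"],o["force"],o["grip_width"])
plan([.604,-.214,.27],tool(np.radians(40)))
c=camera("side"); pickle.dump(c,open("s2.pkl","wb")); im=np.array(c["pixels"])
Rm=cv2.Rodrigues(np.array(c["rvec"],float))[0]
def pr(p): q=Rm@p+np.array(c["tvec"]).ravel(); return np.array([q[0]/q[2]*c["fx"]+c["cx"],q[1]/q[2]*c["fy"]+c["cy"]])
print("mandrel top px",pr([.604,-.214,.19]),"sleeve bottom px",pr(o["ee_pos"]-[0,0,.0625]), "sleeve top", pr(o["ee_pos"]+[0,0,.0275]))
P=cloud(c); v,u=pr(o["ee_pos"]-[0,0,.045]).round().astype(int)[::-1]
p=P[v-25:v+26,u-25:u+26].reshape(-1,3); p=p[(np.linalg.norm(p[:,:2]-o["ee_pos"][:2],axis=1)<.04)&(p[:,2]<o["ee_pos"][2]-.022)&(p[:,2]>.2)]
# circle fit r=26 mm at low part
from scipy.optimize import least_squares
if len(p)>20:
    s=least_squares(lambda a:np.hypot(p[:,0]-a[0],p[:,1]-a[1])-.026,o["ee_pos"][:2],loss="soft_l1",f_scale=.002); print("sleeve xy",s.x,len(p),"min z",p[:,2].min())
m=P.reshape(-1,3); m=m[(np.linalg.norm(m[:,:2]-[.604,-.214],axis=1)<.03)&(m[:,2]>.11)&(m[:,2]<.185)]
s=least_squares(lambda a:np.hypot(m[:,0]-a[0],m[:,1]-a[1])-.0115,[.604,-.214],loss="soft_l1",f_scale=.002); print("mandrel xy",s.x,len(m))
u0=int(pr([.604,-.214,.19])[0]); save("over",cv2.resize(im[110:290,u0-110:u0+110],None,fx=3,fy=3))
E
```

```text
15.95 [ 0.60315648 -0.21129903  0.31576485] [-0.445833   -0.84506437 -1.33947923] 0.052177313768023405
shift units [-0.08 -0.04  1.53] min rows 1.5
turn units [0.01 0.01 0.02] 0.0
mandrel top px [405.29931339 234.80774478] sleeve bottom px [408.68894744 209.93229824] sleeve top [415.93063669 171.89896861]
sleeve xy [ 0.60261278 -0.20794875] 422 min z 0.2518227439140367
mandrel xy [ 0.60331071 -0.21177711] 290
```

View pics/over.png

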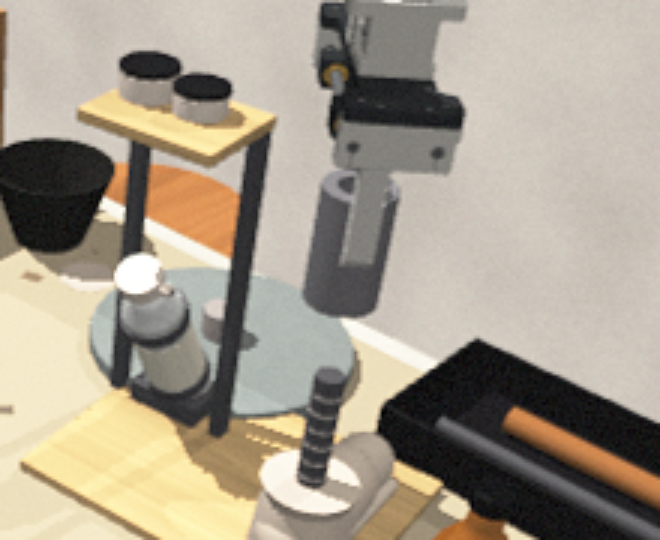

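The sleeve at (355,270) hangs upright above the mandrel tip at (325,375). From the side camera it sits 3.8 mm too far in +y relative to the mandrel, and the arm pose gives about 2.7 mm. I'll correct that and lower gently.

send_rows([
  [[-0.1, -0.05, 0.4], [0.01, 0.01, 0], -1],
  [[0, 0, 0.6], [0, 0, 0], -1],
  [[0, 0, 0.6], [0, 0, 0], -1],
  [[0, 0, 0.1], [0, 0, 0], -1],
  [[0, 0, 0], [0, 0, 0], -1],
  [[0, 0, 0], [0, 0, 0], -1],
])

```text
time_s: 16.6
ee_pos: [0.6045, -0.2157, 0.2656]
eef_rot: [3.141, 0.002, 2.271]
force: [-0.6, 0.8, -1.3]
grip_width: 0.0529
grip_force: 30.0
```

```bash
cat > chk.py <<'E'
from p import *
from scipy.optimize import least_squares
o=get_obs(); print(o["time_s"],o["ee_pos"],o["eef_rot"],o["force"],o["grip_width"])
Rc=R.from_euler("xyz",o["eef_rot"]).as_matrix()
for nm in("side","top"):
    P=cloud(camera(nm)).reshape(-1,3)
    if nm=="side":
        p=P[(np.linalg.norm(P[:,:2]-o["ee_pos"][:2],axis=1)<.04)&(P[:,2]<o["ee_pos"][2]-.022)&(P[:,2]>o["ee_pos"][2]-.058)]
        m=P[(np.linalg.norm(P[:,:2]-[.604,-.214],axis=1)<.022)&(P[:,2]>.11)&(P[:,2]<min(.185,o["ee_pos"][2]-.07))]
        f=lambda p,r:least_squares(lambda a:np.hypot(p[:,0]-a[0],p[:,1]-a[1])-r,[.604,-.213],loss="soft_l1",f_scale=.002).x
        a=f(p,.026);print("sleeve",a,len(p),"zmin",p[:,2].min())
        if len(m)>20: b=f(m,.0115); print("mandrel",b,len(m),"needed",b-a,"units",(Rc.T@np.r_[b-a,0]/.03).round(3))
E
python3 chk.py
```

```text
16.6 [ 0.60448863 -0.21568951  0.26555326] [3.14100063e+00 1.77453680e-03 2.27133000e+00] [-0.61012411  0.7614491  -1.25883176] 0.05286070345103395
sleeve [ 0.60379074 -0.21231513] 354 zmin 0.20756442210666073
mandrel [ 0.60350677 -0.21176928] 286 needed [-0.00028397  0.00054585] units [ 0.02   0.004 -0.   ]
```

Aligned to within 1 mm. Lowering in steps (bottom at about 0.203, needs to reach 0.090).

send_rows([
  [[0.02, 0, 0.2], [0, 0, 0], -1],
  [[0, 0, 0.3], [0, 0, 0], -1],
  [[0, 0, 0.2], [0, 0, 0], -1],
  [[0, 0, 0], [0, 0, 0], -1],
])

```text
time_s: 17.1
ee_pos: [0.6037, -0.215, 0.2421]
eef_rot: [-3.141, -0.001, 2.271]
force: [0.5, 0.2, -0.9]
grip_width: 0.0524
grip_force: 30.0
```

send_rows([
  [[0, 0, 0.3], [0, 0, 0], -1],
  [[0, 0, 0.3], [0, 0, 0], -1],
  [[0, 0, 0.3], [0, 0, 0], -1],
  [[0, 0, 0], [0, 0, 0], -1],
])

```text
time_s: 17.5
ee_pos: [0.6035, -0.2149, 0.2147]
eef_rot: [-3.14, -0.002, 2.271]
force: [-0.7, -0.3, -1.6]
grip_width: 0.0524
grip_force: 30.0
```

send_rows([
  [[0, 0, 0.3], [0, 0, 0], -1],
  [[0, 0, 0.4], [0, 0, 0], -1],
  [[0, 0, 0.4], [0, 0, 0], -1],
  [[0, 0, 0.4], [0, 0, 0], -1],
  [[0, 0, 0.3], [0, 0, 0], -1],
  [[0, 0, 0], [0, 0, 0], -1],
  [[0, 0, 0], [0, 0, 0], -1],
])

```text
time_s: 18.2
ee_pos: [0.6041, -0.2152, 0.1627]
eef_rot: [3.142, 0.001, 2.271]
force: [0.5, 0.0, -0.8]
grip_width: 0.0524
grip_force: 30.0
```

send_rows([
  [[0, 0, 0.1], [0, 0, 0], -1],
  [[0, 0, 0.08], [0, 0, 0], -1],
  [[0, 0, 0], [0, 0, 0], -1],
])

```text
time_s: 18.5
ee_pos: [0.6039, -0.2151, 0.157]
eef_rot: [-3.142, 0.0, 2.271]
force: [-0.2, 0.4, -0.8]
grip_width: 0.0525
grip_force: 30.0
```

send_rows([
  [[0, 0, 0.07], [0, 0, 0], -1],
  [[0, 0, 0.05], [0, 0, 0], -1],
  [[0, 0, 0], [0, 0, 0], -1],
])

```text
time_s: 18.8
ee_pos: [0.6039, -0.2151, 0.1533]
eef_rot: [-3.141, 0.0, 2.271]
force: [-0.3, 0.5, 0.6]
grip_width: 0.0521
grip_force: 30.0
```

send_rows([
  [[0, 0, 0.03], [0, 0, 0], -1],
  [[0, 0, 0], [0, 0, 0], -1],
])

```text
time_s: 19.0
ee_pos: [0.6041, -0.2152, 0.1529]
eef_rot: [3.141, 0.001, 2.271]
force: [0.1, -0.9, 0.7]
grip_width: 0.052
grip_force: 30.0
```

send_rows([
  [[0, 0, 0.04], [0, 0, 0], -1],
  [[0, 0, 0], [0, 0, 0], -1],
  [[0, 0, 0], [0, 0, 0], -1],
])

```text
time_s: 19.3
ee_pos: [0.6043, -0.2152, 0.1529]
eef_rot: [3.141, 0.002, 2.272]
force: [-2.5, 1.9, 9.8]
grip_width: 0.0524
grip_force: 30.0
```

Seated with contact force 10 N. Releasing.

send_rows([
  [[0, 0, -0.03], [0, 0, 0], -1],
  [[0, 0, 0], [0, 0, 0], -0.1],
  [[0, 0, 0], [0, 0, 0], 0.3],
  [[0, 0, 0], [0, 0, 0], 0.7],
  [[0, 0, 0], [0, 0, 0], 1],
  [[0, 0, 0], [0, 0, 0], 1],
  [[0, 0, 0], [0, 0, 0], 1],
  [[0, 0, 0], [0, 0, 0], 1],
  [[0, 0, 0], [0, 0, 0], 1],
  [[0, 0, 0], [0, 0, 0], 1],
])

```text
time_s: 20.3
ee_pos: [0.604, -0.2151, 0.1524]
eef_rot: [3.142, 0.001, 2.271]
force: [-0.8, 0.6, 0.5]
grip_width: 0.0944
grip_force: 0.0
```

send_rows([
  [[0, 0, -0.3], [0, 0, 0], 1],
  [[0, 0, -0.6], [0, 0, 0], 1],
  [[0, 0, -0.8], [0, 0, 0], 1],
  [[0, 0, -0.9], [0, 0, 0], 1],
  [[0, 0, -0.9], [0, 0, 0], 1],
  [[0, 0, -0.9], [0, 0, 0], 1],
  [[0, 0, -0.5], [0, 0, 0], 1],
  [[0.8, -0.5, 0], [0, 0, 0], 1],
  [[0.8, -0.5, 0], [0, 0, 0], 1],
  [[0.8, -0.5, 0], [0, 0, 0], 1],
  [[0.8, -0.5, 0], [0, 0, 0], 1],
  [[0, 0, 0], [0, 0, 0], 1],
])

```text
time_s: 21.5
ee_pos: [0.4944, -0.1797, 0.3009]
eef_rot: [3.141, 0.002, 2.271]
force: [0.3, 0.2, 0.9]
grip_width: 0.0938
grip_force: 0.0
```

```bash
python3 - <<'E'
from p import *
from scipy.optimize import least_squares
o=get_obs(); print(o["time_s"],o["ee_pos"],o["force"],o["grip_width"])
c=camera("side"); P=cloud(c).reshape(-1,3); im=np.array(c["pixels"])
p=P[(np.linalg.norm(P[:,:2]-[.604,-.213],axis=1)<.04)&(P[:,2]>.1)&(P[:,2]<.172)]
for a,b in((.1,.135),(.135,.172)):
    q=p[(p[:,2]>a)&(p[:,2]<b)]; s=least_squares(lambda a:np.hypot(q[:,0]-a[0],q[:,1]-a[1])-.026,[.604,-.213],loss="soft_l1",f_scale=.002); print(s.x,len(q))
T=cloud(camera("top")).reshape(-1,3); q=T[(np.linalg.norm(T[:,:2]-[.604,-.214],axis=1)<.035)&(T[:,2]>.165)]
r=q[q[:,2]<.186]; print("rim z",np.median(r[:,2]),cv2.minEnclosingCircle(r[:,:2].astype(np.float32)))
save("fin",cv2.resize(im[110:290,250:490],None,fx=3,fy=3))
E
```

```text
21.5 [ 0.49441261 -0.17973048  0.30091326] [0.27078497 0.24655215 0.90935612] 0.09384755500086704
[ 0.6034173  -0.21155568] 287
[ 0.60346909 -0.21134781] 332
rim z 0.18052093200344824 ((0.6196931004524231, -0.22177718579769135), 0.01223349291831255)
```

View pics/fin.png

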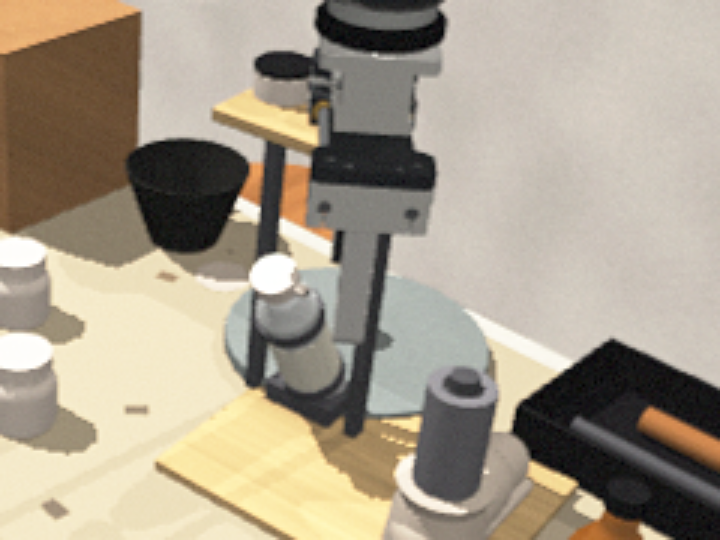

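The sleeve at (455,430) stands upright and flush on the plaster, with the mandrel tip showing in its bore. Its rim is at 0.1805, the fitted axis matches the mandrel to under 1 mm, the cap is up at (275,275), and the gripper is clear.

```bash
python3 -c "
from station import *
print(hand_in())"
```

```text
the job is handed in; nothing more can be done
None
```

The job is handed in: I pressed the spray cap fully down and it sprang back up, then lowered the long sleeve onto the mandrel until it rested flat on the plaster and let go; the hand-in gave no verdict.

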